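Fit the bayonet lamp module into the microscope light source

TASK

Fit the spare lamp module from the blue tray into the socket on top of the white microscope light source: find the two slots with its lugs, press it gently in against the spring, turn it clockwise (seen from above) to the stop and let the spring lift it into the lock, so that it stays in, upright, when you let go. Never force the socket, and leave the slide box, the dropper bottle and the objective where they stand.

Things in the scene. Friction and masses are not known exactly. Their poses are not given: they have to be found in the camera images.
- lamp_grip (a point): Lamp module, 80 mm tall, upright in a blue tray (120 x 100 mm, walls 18 mm). Point on its axis in the black grip bar, 62 mm above its underside. z up the lamp; x along the bar and the lugs. Bar 44 mm long (x), 16 mm thick (y: close the fingers across it), 40 to 80 mm above the underside, red line along the top. About 0.18 kg.
- lamp: Same lamp; origin at the centre of its underside. Aluminium barrel, diameter 34 mm, 0 to 40 mm up, tapering to 26 mm at the foot over the lowest 5 mm. Two equal brass lugs at +x and -x, 8 mm wide, 6 to 12 mm above the underside, reaching 23 mm from the axis. Half a turn makes no difference.
- socket (a point): Centre of the socket's mouth, level with the aluminium collar's top (diameter 64 mm); z up. Bore 37 mm. Two opposite slots, 12 mm wide, out to 25 mm from the axis, a red dot at each. The fixed slot ring was set by hand: the slots lie up to 0.3 rad either side of this x axis, NOT measured: press the lamp lightly on the rim (barrel 6 mm in the bore) and turn till the lugs drop, or look.
- source: White light source 160 (x) x 130 x 76 mm, fixed to the bench, its socket collar standing 28 mm higher (mouth 104 mm above this origin, which is the centre of its underside). Contact forces over 60 N (summed over all contact points, so turning hard against a stop counts too) between lamp and light source damage it.
- spring_top (a point): Centre of the top of the unloaded brass spring plunger in the bore, 11 mm below the mouth. It meets the lamp's flat underside with 4.5 N, rising 0.5 N per mm. Lugs resting on the rim: underside 6 mm below the mouth, plunger not yet met. A lamp that is not locked is pushed out by it.
- lock_seat (a point): Where the centre of the lamp's underside must end: 16 mm below the mouth. First press it to 19 to 22 mm below the mouth (lugs clear the lip at 19, meet the solid groove floor at 22), there turn it clockwise seen from above, 0.9 rad (up to 1.1 with the play) to a stop, then let go: the spring lifts it 3 mm into the lock. Turned too little, it stays caught at 19 mm. Counter-clockwise is blocked.
- slide_box_mid (a point): Bystander: green slide box 85 x 100 x 32 mm, loose; point at its centre.
- dropper_mid (a point): Bystander: small amber dropper bottle, diameter 34 mm, 75 mm tall, loose; point at its mid-height.
- objective_mid (a point): Bystander: steel microscope objective standing upright, diameter 30 mm, 42 mm tall, loose; point near mid-height.
Not all that is in view belongs to the job. What is meant by the source is not purple, and is the smaller of those in its own colour. What is shaped like the lamp but pink is not meant.

How it is judged:
By the outcome, as a careful person would: the job done as asked, in the order asked, and still so for the second after the job is handed in, with the robot touching nothing.
It also fails if it takes over 67 s, if anything falls off the work surface, if the arm or the gripper's body presses on something with over 40 N, if the wrist force passes 120 N, or if a joint passes its speed limit or range.

ROBOT

A 6-joint arm with a two-finger parallel gripper is mounted at the origin on the work surface. World frame = base frame: x ahead of the robot, y to its left, z up, the work surface at z = 0. Lengths are in mm, angles in rad, forces in N, time in s.
With the tool pointing down it reaches from about 325 to 875 mm from the base axis. Payload 4.4 kg.
Tool frame: the origin (TCP) lies on the centre line of the jaws, within the pads' length; the fingertips stand ahead of it and the grasp point (between the pads) lies 6 mm ahead of it (ctrl.tcp_to_tips is the z of the fingertips in the tool frame, in mm); z points along the fingers, y is the direction in which the jaws open and shut (so a half turn about z gives the same grasp; the last joint's range is limited). The gripper opens to 85 mm and grips with 20 to 120 N. Pads are 22 mm wide; open, the fingers measure 114 mm over their backs; the gripper's body (76 mm by 85 mm) begins 54 mm behind the grasp point. The pads swing forward as they close: fully open they stand 13 mm farther back than shut.
Start: joints at [-1.47, 0.207, 1.542, -0, 1.393, -0.15], TCP at [142.69, -557.016, 256.282] pointing down, gripper open.
Joint ranges: [-2.73, 2.73], [-0.86, 2.22], [0.23, 2.46], [-1.11, 4.25], [0.08, 2.63], [-2.82, 2.82]. Speed limits (rad/s): [2.79, 2.79, 3.14, 3.14, 3.14, 3.14].

INTERFACE

Orientations are given as a 3x3 rotation matrix whose columns are the frame's x, y, z axes.
In Python, from plant import ctrl, sensors, optics gives the robot as it stands. Calls block until the motion is done:
- ctrl.move_ptp(position, orientation): joint-space move of the TCP to a pose.
- ctrl.move_l(position, rot=None, vel=150, threshold=None): straight line of the TCP; rot=None keeps the orientation; vel is the mean speed in mm/s. With threshold (N) it stops when the force on the tool has changed by that much, and returns True; else False.
- ctrl.set_joints(angles): joint-space move.
- ctrl.gripper_to(opening, force=None): finger opening in mm; force is the grip in N (None keeps the last); returns when the fingers have stopped.
- ctrl.hold(seconds).
- ctrl.solve_ik(position, orientation): joint angles nearest the present ones, or None.
- sensors.read_state(): the state.
- optics.grab_frame(name): name is "scene" or "top"; returns (picture, depth): 480x640x3 uint8, red, green, blue; 480x640 float32, mm along the optical axis (not along the pixel's ray), 0 where there is no reading.
- optics.camera_params(name): a dict with "mtx" (3x3 intrinsics, pixels), "R" (3x3) and "t" (3): a world point X has camera coordinates R X + t. Camera axes: x right, y down, z forward; pixel columns grow to the right and rows downward; lengths in mm; the calibration is good to about 2 mm. A picture is of the moment at which its call begins. camera_params takes no time and is no camera call.
A pose or a line that the arm cannot do raises ctrl.MotionError and nothing moves.
- ctrl.finish_job(): hands the job in, once; it reports no verdict.
The state is a dict: "t": time; "q": joint angles; "qvel": joint speeds; "tau": joint torques, N m; "eef_pos": TCP position; "eef_rot": TCP orientation; "force": force on the tool from outside, world axes, zero at the start; "wrist_torque": the same for the moment, N m; "grip_width": finger opening in mm.
Only numpy, scipy, OpenCV 4.12 (cv2) and the standard library are available. Lean on these libraries where they do the work, as an engineer would, in place of code of your own. Each camera call takes 0.05 s, during which the arm holds its last target.

## Working session

There is one attempt and no reset: what is moved stays moved. The work goes in short steps, each a Python script; the robot and the scene stay as the last script left them, time stands still between calls to the robot, and variables do not carry over. Pictures are saved under pics/ and viewed, and the job is handed in when it is done.

```bash
ls; mkdir -p pics; python3 - <<'E'
from plant import ctrl,sensors,optics
import cv2,numpy as np
for n in("scene","top"):
    p,d=optics.grab_frame(n); cv2.imwrite(f"pics/{n}0.png",p[:,:,::-1]); np.savez(f"{n}0.npz",p=p,d=d)
    c=optics.camera_params(n); print(n,c["mtx"].round(1).tolist(),c["R"].round(4).tolist(),c["t"].round(1).tolist(),(-c["R"].T@c["t"]).round(0))
s=sensors.read_state(); print({k:np.round(v,3).tolist() for k,v in s.items()}, ctrl.tcp_to_tips)
E
```

```text
pics
scene [[485.1, 0.0, 320.1], [0.0, 485.1, 240.7], [0.0, 0.0, 1.0]] [[0.1467, 0.989, 0.0201], [0.7447, -0.097, -0.6604], [-0.6511, 0.1119, -0.7507]] [-94.0, -309.0, 1565.3] [1263. -112.  973.]
top [[452.7, 0.0, 318.8], [0.0, 452.7, 244.3], [0.0, 0.0, 1.0]] [[-0.0227, -0.9997, -0.0055], [-0.9778, 0.0233, -0.2083], [0.2084, 0.0006, -0.9781]] [65.5, 513.0, 863.2] [323.  53. 951.]
{'t': 0.1, 'q': [-1.47, 0.207, 1.543, 0.0, 1.394, -0.15], 'qvel': [0.0, -0.003, -0.004, 0.001, -0.001, 0.001], 'tau': [-0.0, -38.409, -29.255, -0.0, 0.005, -0.0], 'eef_pos': [142.633, -556.358, 255.224], 'eef_rot': [[0.969, 0.248, -0.0], [0.248, -0.969, 0.002], [0.0, -0.002, -1.0]], 'force': [-0.43, 0.211, 0.158], 'wrist_torque': [-0.003, 0.027, -0.043], 'grip_width': 85.369} 25.0
```

View pics/scene0.png

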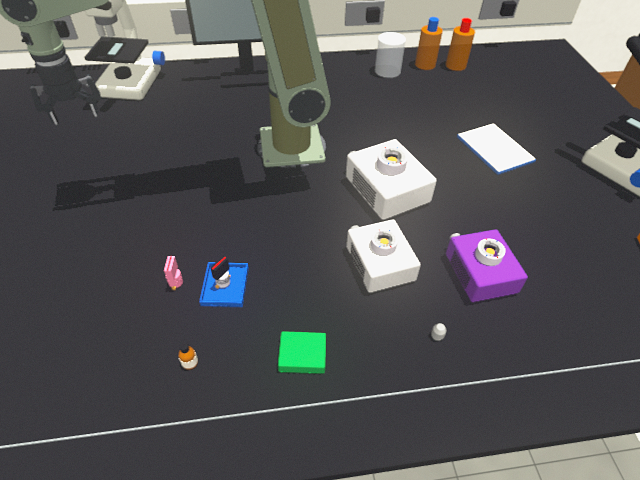

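View pics/top0.png

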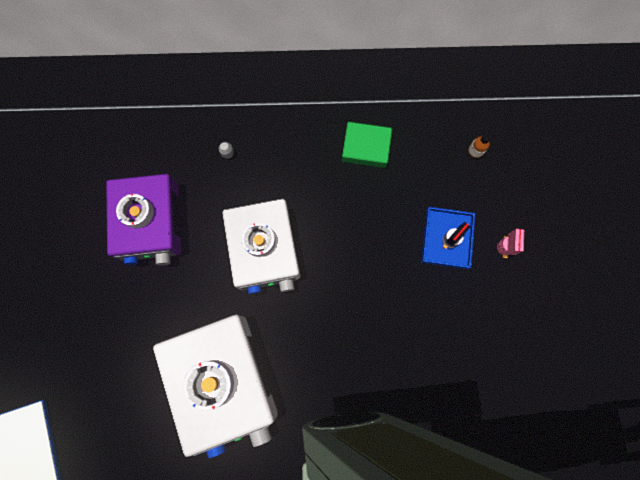

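Candidates in the top view:
- **Source:** small white (260,240), larger white (212,385) and purple (138,215). I choose the small white one.
- **Lamp:** black bar with a red line in the blue tray (455,237), and a pink one (511,243). I choose the one in the blue tray.

I'll check both choices in a close crop.

```bash
python3 - <<'E'
import cv2,numpy as np
t=cv2.imread("pics/top0.png"); s=cv2.imread("pics/scene0.png")
f=lambda im,x,y,w: cv2.resize(im[y-w:y+w,x-w:x+w],(380,290),interpolation=cv2.INTER_CUBIC) if 0 else cv2.resize(im[y-int(w*.75):y+int(w*.75),x-w:x+w],(400,300),interpolation=cv2.INTER_CUBIC)
cv2.imwrite("pics/crop0.png",np.vstack([np.hstack([f(t,260,240,28),f(t,452,238,32)]),np.hstack([f(s,384,242,28),f(s,222,275,32)])]))
E
```

```text
(no output)
```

View pics/crop0.png

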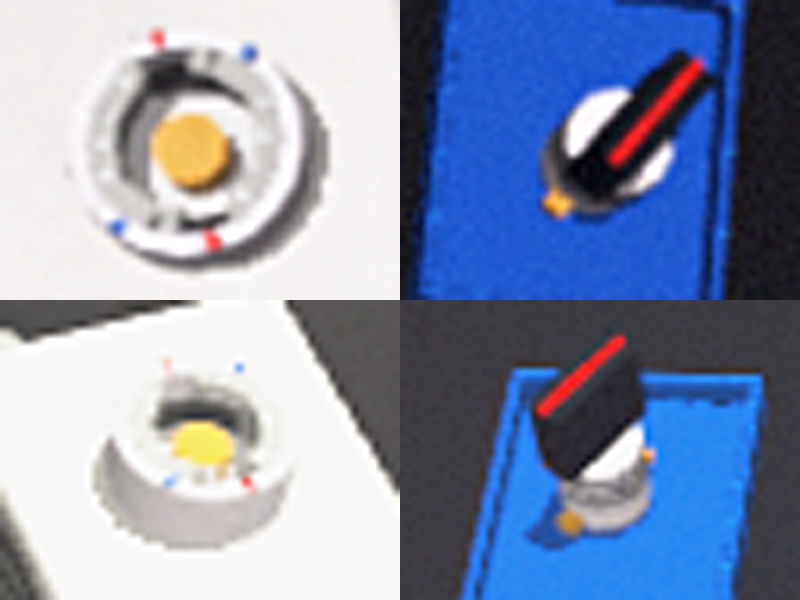

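```bash
cat > h.py <<'E'
import numpy as np,cv2
from plant import ctrl,sensors,optics
C={n:optics.camera_params(n) for n in("scene","top")}
def ray(n,uv):
    c=C[n];o=-c["R"].T@c["t"];d=c["R"].T@np.linalg.inv(c["mtx"])@np.array([uv[0],uv[1],1.]);return o,d
def plane(n,uv,z):
    o,d=ray(n,uv);return o+d*(z-o[2])/d[2]
def tri(uv1,uv2):
    P=[C[n]["mtx"]@np.c_[C[n]["R"],C[n]["t"]] for n in("scene","top")]
    X=cv2.triangulatePoints(P[0],P[1],np.array(uv1,float).reshape(2,1),np.array(uv2,float).reshape(2,1));return (X[:3]/X[3]).ravel()
def dpt(n,uv,z):
    o,d=ray(n,uv);return o+d*z
def cloud(n,d,mask):
    v,u=np.where(mask&(d>0)); c=C[n]
    r=np.c_[u,v,np.ones(len(u))]@np.linalg.inv(c["mtx"]).T*d[v,u][:,None]
    return (r-c["t"])@c["R"]
def red(p):
    h=cv2.cvtColor(p,cv2.COLOR_RGB2HSV);return ((h[...,0]<6)|(h[...,0]>172))&(h[...,1]>110)&(h[...,2]>110)
def blobs(m,box,mn=2,w=None):
    u0,u1,v0,v1=box;k=np.zeros_like(m);k[v0:v1,u0:u1]=m[v0:v1,u0:u1]
    n,l,s,c=cv2.connectedComponentsWithStats(k.astype(np.uint8));
    return [(s[i,4],c[i]) for i in range(1,n) if s[i,4]>=mn],k
E
python3 - <<'E'
from h import *
D={n:np.load(f"{n}0.npz") for n in C}
box={"top":((232,288,215,265),(435,475,215,255)),"scene":((365,405,225,262),(205,240,250,300))}
L={}
for n in C:
    p,d=D[n]["p"],D[n]["d"]
    h=cv2.cvtColor(p,cv2.COLOR_RGB2HSV)
    b,_=blobs(((h[...,0]<8)|(h[...,0]>170))&(h[...,1]>50)&(h[...,2]>110),box[n][0],1)
    for a,c in b: print(n,"dot",a,c.round(1),plane(n,c,104).round(1))
    b,_=blobs((h[...,0]>100)&(h[...,0]<130)&(h[...,1]>60),box[n][0],1)
    for a,c in b: print(n,"blue",a,c.round(1),plane(n,c,104).round(1))
    b,k=blobs(red(p),box[n][1])
    v,u=np.where(k); q=np.c_[u,v].astype(float); m=q.mean(0); w=np.linalg.svd(q-m)[2][0]; s=(q-m)@w
    L[n]=(m,m+w*s.min(),m+w*s.max()); print(n,"line",np.round(L[n],1).tolist(),[plane(n,x,82).round(1) for x in L[n]])
    Pc=cloud(n,d,k); print("line depth",np.median(Pc,0).round(1))
    # collar
    u0,u1,v0,v1=box[n][0]; k=np.zeros(d.shape,bool);k[v0-30:v1+30,u0-30:u1+30]=1
    Pc=cloud(n,d,k); r=Pc[(abs(Pc[:,2]-104)<5)]
    xy=r[:,:2].astype(np.float32); c,rad=cv2.minEnclosingCircle(xy); print(n,"collar",len(r),np.median(r,0).round(1),np.round(c,1),round(rad,1))
    t=Pc[abs(Pc[:,2]-76)<5]; print("body top",np.median(t[:,2]),[np.round(x,2) for x in cv2.minAreaRect(t[:,:2].astype(np.float32))])
    print("bench",np.median(cloud(n,d,np.indices(d.shape)[1]==330)[:,2]))
print("tri",[tri(a,b).round(1) for a,b in zip(L["scene"],L["top"])],tri(L["scene"][2],L["top"][1]),tri(L["scene"][1],L["top"][2]))
E
```

```text
scene dot 2 [390.5 246.5] [549.  180.2 104. ]
scene blue 1 [389. 230.] [496.6 189.5 104. ]
scene blue 1 [379. 246.] [543.9 153.5 104. ]
scene line [[218.0, 262.9], [224.8, 256.7], [211.7, 268.6]] [array([ 527.7, -226.4,   82. ]), array([ 511.1, -210.4,   82. ]), array([ 543., -241.,   82.])]
line depth [ 531.1 -227.2   84.8]
scene collar 301 [524.3 171.5 103.9] [460.7 187.4] 94.9
body top 76.31528461852594 [array([476.98, 181.43]), array([169.08, 281.61]), np.float64(79.87)]
bench 0.6893498261734918
top dot 5 [253.6 223.8] [547.3 178.7 104. ]
top dot 7 [261. 252.] [491.4 164.2 104. ]
top blue 4 [266.2 226. ] [542.3 154.2 104. ]
top blue 4 [248.  250.2] [495.4 189.  104. ]
top line [[460.4, 231.7], [467.1, 224.1], [453.5, 239.6]] [array([ 527.1, -226. ,   82. ]), array([ 542.3, -240.7,   82. ]), array([ 511.7, -211.2,   82. ])]
line depth [ 526.3 -224.9   83.8]
top collar 504 [517.6 172.3 103.6] [518.4 171.5] 32.2
body top 75.58227216074533 [array([518.26, 171.65]), array([159.34, 129.68]), np.float64(9.82)]
bench -0.24038518506295203
tri [array([ 527.2, -226.4,   81.3]), array([ 535.8, -217.1,  116.8]), array([ 518.6, -235.1,   46.2])] [ 542.50443464 -241.01565161   81.31953261] [ 511.54098276 -210.64630385   82.69054432]
```

The small white source measures 159×130 mm with its top at 76 and collar radius 32. The mouth centre is ≈(518.8,171.5). The red dots lie 29 mm out at 0.254 rad, and the blue dots are 0.89 rad clockwise, which fits the required turn. The lamp's red line is 43 mm long at z≈82, centred at (527.1,-226.2) with yaw -0.772. Next I'll check the IK and grasp.

```bash
cat >> h.py <<'E'
def R(a): # tool down, x at angle a
    return np.array([[np.cos(a),np.sin(a),0],[np.sin(a),-np.cos(a),0],[0,0,-1.]])
def st(m=""):
    s=sensors.read_state();r=s["eef_rot"];print(m,"t%.1f"%s["t"],"p",np.round(s["eef_pos"],1),"yaw%.3f tilt%.3f"%(np.arctan2(r[1,0],r[0,0]),np.hypot(r[0,2],r[1,2])),"F",np.round(s["force"],1),"T",np.round(s["wrist_torque"],2),"w%.1f"%s["grip_width"]);return s
E
python3 - <<'E'
from h import *
for a in(-.772,.254,-.75,-.9):
  for k in(0,np.pi):
    p=[527.1,-226.2,70] if a==-.772 else [518.8,171.5,170]
    q=ctrl.solve_ik(np.array(p),R(a+k)); print(a,k>0,None if q is None else np.round(q,2))
D=np.load("top0.npz")["p"]; 
print("pink",plane("top",(517,240),80))
ctrl.gripper_to(50,40)
ctrl.move_ptp(np.array([527.1,-226.2,150]),R(-.772)); st("above")
for n in C:
    p,d=optics.grab_frame(n); cv2.imwrite(f"pics/{n}1.png",p[:,:,::-1])
E
```

```text
-0.772 False [-0.56  0.42  1.69 -0.    1.03  1.79]
-0.772 True [-0.56  0.42  1.69 -0.    1.03 -1.36]
0.254 False [ 0.16  0.23  1.7  -0.    1.21  1.48]
0.254 True [ 0.16  0.23  1.7  -0.    1.21 -1.66]
-0.75 False [ 0.16  0.23  1.7  -0.    1.21  2.48]
-0.75 True [ 0.16  0.23  1.7  -0.    1.21 -0.66]
-0.9 False [ 0.16  0.23  1.7  -0.    1.21  2.63]
-0.9 True [ 0.16  0.23  1.7  -0.    1.21 -0.51]
pink [ 508.20606807 -336.39043216   80.        ]
above t2.4 p [ 527.1 -227.   150.3] yaw-0.773 tilt0.001 F [-0.9 -1.2  0.9] T [ 0.01 -0.04  0.05] w50.0
```

```bash
python3 - <<'E'
from h import *
ctrl.move_ptp(np.array([527.1,-226.2,150]),R(np.pi-.772)); st("flipped")
c=ctrl.move_l(np.array([527.1,-226.2,70.5]),vel=70,threshold=8); st(f"down {c}")
for n in C:
    p,d=optics.grab_frame(n); cv2.imwrite(f"pics/{n}2.png",p[:,:,::-1])
t=cv2.imread("pics/top2.png"); s=cv2.imread("pics/scene2.png")
cv2.imwrite("pics/c2.png",np.hstack([cv2.resize(t[190:290,390:520],(400,308)),cv2.resize(s[210:310,160:290],(400,308))]))
E
```

```text
flipped t5.2 p [ 527.1 -226.2  150. ] yaw2.369 tilt0.000 F [ 0.2 -0.3  0.2] T [ 0.    0.   -0.03] w49.8
down False t6.5 p [ 527.6 -226.5   71.2] yaw2.370 tilt0.001 F [-0.1 -0.2  0.2] T [-0.03  0.04 -0.  ] w50.0
```

View pics/c2.png

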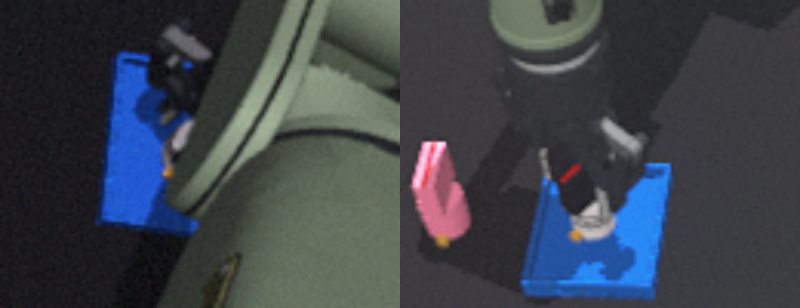

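The fingers straddle the bar of the lamp in the tray (red line between them at crop (570,172)), and the pink one is clear. Next I'll grip and lift.

```bash
python3 - <<'E'
from h import *
ctrl.gripper_to(10,60); st("gripped")
p=sensors.read_state()["eef_pos"]
ctrl.move_l(np.array([527.1,-226.2,205]),vel=120); st("lifted")
ctrl.move_ptp(np.array([518.8,171.5,200]),R(np.pi+.254)); st("over")
for n in C:
    p,d=optics.grab_frame(n); cv2.imwrite(f"pics/{n}3.png",p[:,:,::-1]); np.savez(f"{n}3.npz",p=p,d=d)
t=cv2.imread("pics/top3.png"); s=cv2.imread("pics/scene3.png")
cv2.imwrite("pics/c3.png",np.hstack([cv2.resize(t[180:300,180:340],(400,300)),cv2.resize(s[160:280,320:480],(400,300),interpolation=cv2.INTER_CUBIC)]))
E
```

```text
gripped t7.0 p [ 527.2 -226.3   70.8] yaw2.370 tilt0.000 F [-0.9 -0.   1.5] T [ 0.05  0.17 -0.  ] w15.3
lifted t8.2 p [ 526.4 -225.7  203.8] yaw2.370 tilt0.002 F [-0.1  0.4 -2.4] T [ 0.05 -0.04  0.02] w15.1
over t9.7 p [519.3 170.6 200. ] yaw-2.889 tilt0.001 F [-0.9  0.1 -2.1] T [-0.06  0.    0.01] w15.0
```

View pics/c3.png

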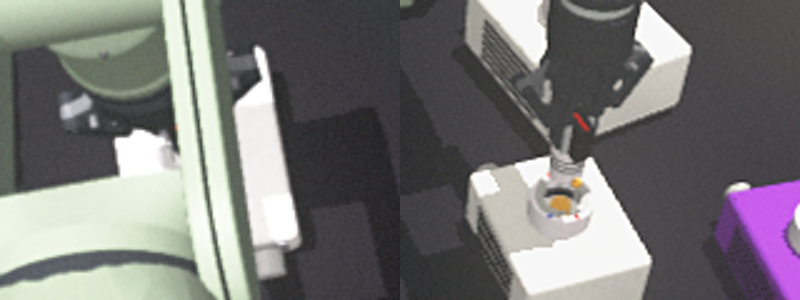

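```bash
python3 - <<'E'
from h import *
a=R(np.pi+.254)
ctrl.hold(.2)
ctrl.move_l(np.array([518.8,171.5,174]),rot=a,vel=60,threshold=8); ctrl.hold(.2); st("at174")
c=ctrl.move_l(np.array([518.8,171.5,163.5]),rot=a,vel=15,threshold=5); st(f"rim? {c}"); ctrl.hold(.15); st()
p,d=optics.grab_frame("scene"); s=p[:,:,::-1]
cv2.imwrite("pics/c4.png",cv2.resize(s[190:280,320:440],(800,600),interpolation=cv2.INTER_CUBIC))
E
```

```text
at174 t10.8 p [519.2 171.6 174.5] yaw-2.888 tilt0.001 F [-0.1  0.9 -2.5] T [ 0.03  0.02 -0.05] w15.2
rim? False t11.6 p [518.9 171.5 163.5] yaw-2.888 tilt0.000 F [ 0.3 -0.3 -2. ] T [-0.02  0.02 -0.03] w15.2
 t11.8 p [518.9 171.5 163.6] yaw-2.888 tilt0.000 F [-0.2  0.  -1.8] T [-0.04 -0.    0.01] w14.9
```

View pics/c4.png

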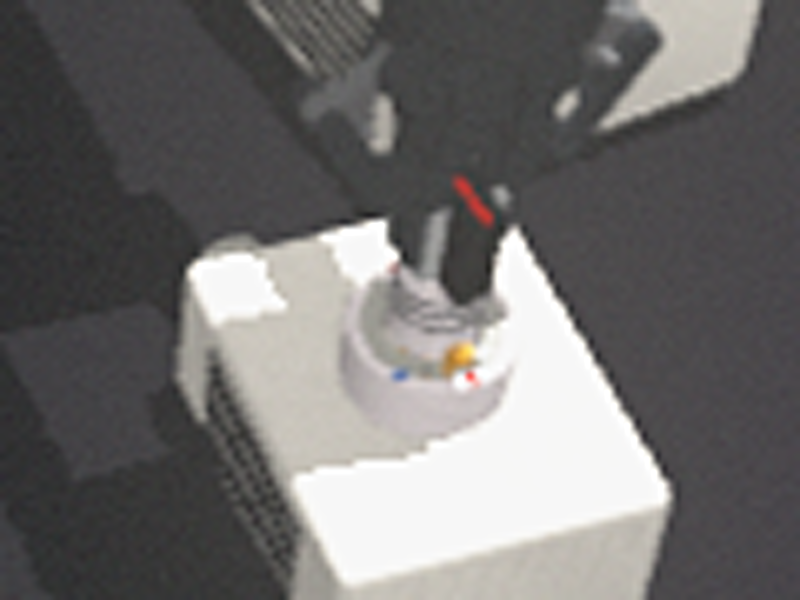

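The brass lug (460,357) is entering at the front red dot (470,378) with no contact so far. I'll continue until the plunger or rim is felt.

```bash
python3 - <<'E'
from h import *
a=R(np.pi+.254)
for z in np.arange(162.5,156,-1):
    c=ctrl.move_l(np.array([518.8,171.5,z]),rot=a,vel=10,threshold=7); ctrl.hold(.05); s=st(f"{c}")
    if c or s["force"][2]>4: break
E
```

```text
False t12.1 p [518.8 171.5 162.4] yaw-2.888 tilt0.000 F [-0.9 -0.3 -2.8] T [-0.01 -0.06  0.02] w15.4
False t12.4 p [518.8 171.5 161.4] yaw-2.888 tilt0.000 F [-0.2 -0.2 -1.5] T [ 0.07 -0.04 -0.01] w15.5
False t12.7 p [518.8 171.5 160.4] yaw-2.888 tilt0.000 F [-0.1 -0.6 -2.5] T [0.03 0.04 0.05] w15.0
False t13.0 p [519.1 171.6 159.8] yaw-2.888 tilt0.001 F [-0.1  0.5 -0.4] T [-0.    0.    0.01] w15.4
False t13.3 p [519.1 171.6 159. ] yaw-2.888 tilt0.001 F [-2.   0.2  2.7] T [-0.05  0.08  0.01] w15.4
False t13.6 p [519.1 171.6 157.8] yaw-2.888 tilt0.001 F [ 0.7 -0.3  3.7] T [-0.03  0.08 -0.01] w15.4
False t13.9 p [519.1 171.6 156.7] yaw-2.888 tilt0.001 F [-0.5  0.5  4.1] T [ 0.03  0.02 -0.01] w15.7
```

The plunger was felt at TCP ≈159.8 with the right size of force (≈4.9 N, +0.5 N/mm), and there was no rim contact before it. So the lugs are in the slots, and 20.5 mm depth corresponds to TCP 150.3.

```bash
python3 - <<'E'
from h import *
a=R(np.pi+.254)
for z in (155,153.5,152,151,150.3):
    c=ctrl.move_l(np.array([518.8,171.5,z]),rot=a,vel=12,threshold=8); ctrl.hold(.08); s=st(f"{c}")
    if c or s["force"][2]>10: print("STOP");break
else:
  for k in (.06,.12,.2,.3,.4,.5):
    c=ctrl.move_l(np.array([518.8,171.5,150.3]),rot=R(np.pi+.254-k),threshold=12); ctrl.hold(.05); s=st(f"turn {k} {c}")
    if c or abs(s["wrist_torque"][2])>.3: print("STOP");break
E
```

```text
False t14.3 p [519.1 171.6 155.2] yaw-2.888 tilt0.001 F [0.3 0.5 5.2] T [ 0.01 -0.02 -0.02] w15.1
False t14.7 p [519.1 171.5 153.7] yaw-2.888 tilt0.001 F [1.6 0.4 5.7] T [ 0.02 -0.04  0.02] w15.2
False t15.0 p [519.1 171.6 152.3] yaw-2.888 tilt0.001 F [-0.1  0.6  5.5] T [ 0.08 -0.01  0.03] w15.4
False t15.3 p [519.1 171.6 151.5] yaw-2.888 tilt0.001 F [-1.7  0.2  6.7] T [0.01 0.   0.02] w15.4
False t15.7 p [519.1 171.6 150.8] yaw-2.888 tilt0.001 F [-0.6  1.3  6.6] T [0.04 0.04 0.04] w15.6
turn 0.06 False t16.0 p [519.2 171.6 150.8] yaw-2.948 tilt0.001 F [-0.1 -0.1  5.9] T [0.03 0.04 0.  ] w15.2
turn 0.12 False t16.3 p [519.2 171.5 150.9] yaw-3.008 tilt0.001 F [0.7 0.3 6.2] T [-0.    0.02 -0.05] w15.2
turn 0.2 False t16.6 p [519.2 171.5 150.9] yaw-3.088 tilt0.001 F [ 0.6 -0.3  6.4] T [ 0.01  0.02 -0.  ] w15.3
turn 0.3 False t16.9 p [519.3 171.5 150.9] yaw3.095 tilt0.001 F [0.6 0.2 5.7] T [ 0.04  0.01 -0.03] w15.7
turn 0.4 False t17.2 p [519.3 171.5 150.9] yaw2.995 tilt0.001 F [-0.7 -0.2  5.7] T [ 0.01  0.01 -0.05] w15.2
turn 0.5 False t17.5 p [519.3 171.5 150.9] yaw2.896 tilt0.001 F [-0.3 -0.3  6.8] T [ 0.03 -0.01 -0.05] w15.5
```

It turns freely, so the lugs are below the lip. I'll continue to the stop in small steps.

```bash
python3 - <<'E'
from h import *
k=.5
while k<1.16:
    k+= .08 if k<.73 else .03
    c=ctrl.move_l(np.array([518.8,171.5,150.3]),rot=R(np.pi+.254-k),threshold=12); ctrl.hold(.08); s=st(f"turn {k:.2f} {c}")
    if c or abs(s["wrist_torque"][2])>.25: print("STOP");break
E
```

```text
turn 0.58 False t17.8 p [519.3 171.5 150.9] yaw2.815 tilt0.001 F [-0. -0.  6.] T [-0.01 -0.02 -0.02] w15.0
turn 0.66 False t18.1 p [519.3 171.4 150.9] yaw2.735 tilt0.001 F [ 0.2 -0.6  6.3] T [-0.01  0.04 -0.  ] w15.4
turn 0.74 False t18.5 p [519.3 171.5 150.9] yaw2.656 tilt0.001 F [ 0.4 -0.3  6.2] T [-0.04  0.03 -0.01] w15.5
turn 0.77 False t18.8 p [519.3 171.4 150.9] yaw2.626 tilt0.001 F [ 0.3 -1.4  6.3] T [-0.03  0.02  0.03] w15.6
turn 0.80 False t19.1 p [519.3 171.4 150.9] yaw2.596 tilt0.001 F [ 0.3 -0.4  7.2] T [-0.04 -0.04  0.03] w15.3
turn 0.83 False t19.5 p [519.3 171.5 150.9] yaw2.566 tilt0.001 F [-0.1  0.1  6.8] T [-0.07  0.02  0.01] w15.1
turn 0.86 False t19.8 p [519.3 171.4 150.9] yaw2.536 tilt0.001 F [-0.5  0.2  6.8] T [-0.03 -0.01 -0.01] w15.3
turn 0.89 False t20.1 p [519.3 171.4 150.9] yaw2.506 tilt0.001 F [-0.5  0.   5. ] T [-0.01  0.06  0.01] w15.1
turn 0.92 False t20.5 p [519.3 171.4 150.9] yaw2.476 tilt0.001 F [-0.6 -0.4  5.9] T [-0.03 -0.01 -0.04] w15.2
turn 0.95 False t20.8 p [519.3 171.4 150.9] yaw2.446 tilt0.001 F [-0.3 -0.   7.5] T [-0.06 -0.   -0.02] w15.3
turn 0.98 False t21.1 p [519.2 171.4 150.9] yaw2.416 tilt0.001 F [ 0.7 -0.2  6.9] T [0.05 0.05 0.01] w15.2
turn 1.01 False t21.5 p [519.2 171.4 150.9] yaw2.388 tilt0.001 F [-0.3 -0.3  6.1] T [-0.06  0.03  0.54] w15.3
STOP
```

The stop was felt (0.54 N m ≈ 25 N at the lugs). I'll ease off slightly, follow the spring up 3 mm, and check the lock with a light pull.

```bash
python3 - <<'E'
from h import *
r=R(np.pi+.254-.99)
ctrl.move_l(np.array([518.8,171.5,150.3]),rot=r); ctrl.hold(.1); st("eased")
for z in (151.3,152.3,153.2,154,154.7,155.4,156,156.6):
    c=ctrl.move_l(np.array([518.8,171.5,z]),rot=r,vel=12,threshold=8); ctrl.hold(.08); s=st(f"{z} {c}")
    if c or s["force"][2]<-5: print("held");break
p,d=optics.grab_frame("scene"); s=p[:,:,::-1]
cv2.imwrite("pics/c5.png",cv2.resize(s[190:280,320:440],(800,600),interpolation=cv2.INTER_CUBIC))
E
```

```text
eased t21.8 p [519.2 171.4 150.9] yaw2.406 tilt0.001 F [0.6 0.  6.7] T [-0.06  0.02  0.14] w15.2
151.3 False t22.2 p [519.2 171.4 151.5] yaw2.406 tilt0.001 F [ 2.6 -0.6  3.9] T [-0.06 -0.27  0.16] w15.5
152.3 False t22.5 p [519.1 171.4 152.3] yaw2.406 tilt0.001 F [ 2.6 -0.1  1.4] T [-0.09 -0.63  0.11] w15.3
153.2 False t22.8 p [519.1 171.4 153.2] yaw2.406 tilt0.001 F [ 4.9 -0.2  0.7] T [-0.07 -0.85  0.18] w15.4
154 False t23.2 p [519.  171.4 154.1] yaw2.406 tilt0.001 F [4.9 0.7 0.8] T [-0.09 -0.95  0.1 ] w15.6
154.7 False t23.5 p [519.  171.4 154.8] yaw2.406 tilt0.001 F [ 4.5 -1.1  0.8] T [-0.12 -1.04  0.12] w15.1
155.4 False t23.8 p [519.  171.4 154.9] yaw2.405 tilt0.000 F [ 5.9 -0.3 -3. ] T [-0.09 -1.22  0.15] w15.3
156 False t24.2 p [519.  171.4 154.9] yaw2.405 tilt0.000 F [ 7.8 -0.2 -4.9] T [-0.   -1.44  0.2 ] w15.6
156.6 False t24.5 p [518.9 171.4 155. ] yaw2.405 tilt0.000 F [ 7.8 -0.6 -8.6] T [ 0.01 -1.7   0.16] w15.5
held
```

View pics/c5.png

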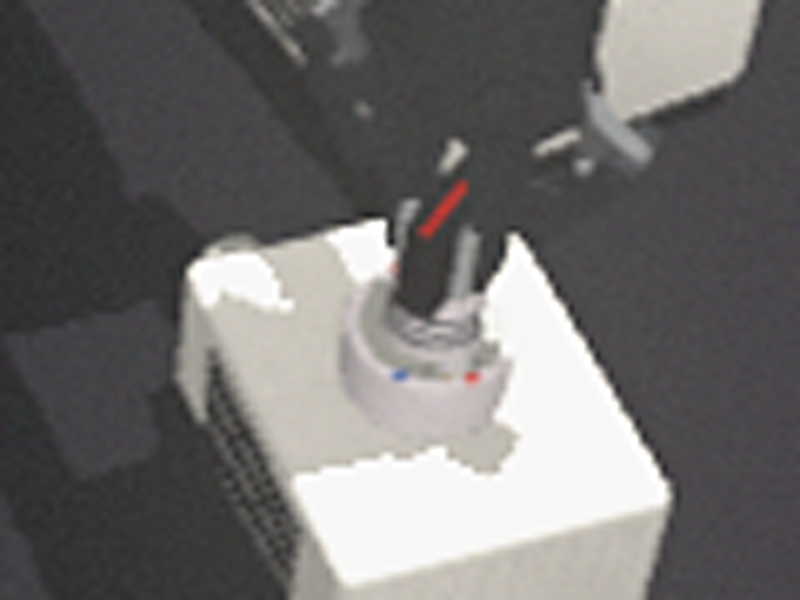

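The lamp rose to TCP 154.9 (15.9 mm below the mouth) and then held firm under a ~9 N pull, so it is locked. I'll relax, release gently and look.

```bash
python3 - <<'E'
from h import *
r=R(np.pi+.254-.99)
ctrl.move_l(np.array([518.8,171.5,154.6]),rot=r,vel=15); ctrl.hold(.1); st("relaxed")
ctrl.gripper_to(20,20); st("loosened"); ctrl.gripper_to(50); st("open")
ctrl.move_l(np.array([518.8,171.5,250]),vel=100); st("up")
ctrl.move_ptp(np.array([480,-130,300]),r); st("away")
for n in C:
    p,d=optics.grab_frame(n); cv2.imwrite(f"pics/{n}6.png",p[:,:,::-1]); np.savez(f"{n}6.npz",p=p,d=d)
t=cv2.imread("pics/top6.png"); s=cv2.imread("pics/scene6.png")
cv2.imwrite("pics/c6.png",np.hstack([cv2.resize(t[210:270,220:300],(400,300),interpolation=cv2.INTER_CUBIC),cv2.resize(s[200:260,345:425],(400,300),interpolation=cv2.INTER_CUBIC)]))
L={}
box={"top":(232,300,195,270),"scene":(365,405,200,240)}
for n in C:
    D=np.load(f"{n}6.npz");p,d=D["p"],D["d"]
    b,k=blobs(red(p),box[n],1); print(n,[(a,c.round(1)) for a,c in b])
    c,q=None,max(b,key=lambda x:x[0])
    _,l=cv2.connectedComponents(k.astype(np.uint8)); ids=np.bincount(l[l>0]); v,u=np.where(l==ids.argmax())
    q=np.c_[u,v].astype(float);m=q.mean(0);w=np.linalg.svd(q-m)[2][0];s=(q-m)@w
    L[n]=m; e=[plane(n,m+w*s.min(),168)[:2],plane(n,m+w*s.max(),168)[:2]]; print(n,np.round(e,1).tolist(),"mid",plane(n,m,168).round(1),"len",np.linalg.norm(e[1]-e[0]).round(1),"depth",np.median(cloud(n,d,l==ids.argmax()),0).round(1))
print("tri",tri(L["scene"],L["top"]).round(1))
E
```

```text
relaxed t24.9 p [519.  171.5 154.8] yaw2.406 tilt0.001 F [ 5.7 -1.2  1.2] T [-0.11 -0.95  0.18] w15.2
loosened t25.1 p [516.5 171.6 153.4] yaw2.405 tilt0.005 F [ 0.2 -0.5 -0.5] T [ 0.06  0.05 -0.05] w20.1
open t25.6 p [518.6 171.5 154.5] yaw2.406 tilt0.001 F [ 0.3  0.4 -0.4] T [-0.01  0.   -0.02] w50.4
up t26.6 p [518.2 171.4 249.1] yaw2.406 tilt0.002 F [-0.4  0.4  0.4] T [0.04 0.01 0.01] w49.8
away t27.8 p [ 480.1 -129.2  299.5] yaw2.406 tilt0.001 F [-0.5  0.1 -0.4] T [-0.01 -0.01 -0.03] w50.2
scene [(np.int32(34), array([387.6, 219.5]))]
scene [[504.4, 186.3], [536.6, 157.6]] mid [520.5 171.9 168. ] len 43.2 depth [521.2 171.1 168.9]
top [(np.int32(65), array([252.2, 230. ])), (np.int32(5), array([261.4, 252.2]))]
top [[534.8, 157.3], [502.9, 186.1]] mid [519.  171.6 168. ] len 42.9 depth [518.5 171.9 168. ]
tri [519.4 172.1 166.8]
```

View pics/c6.png

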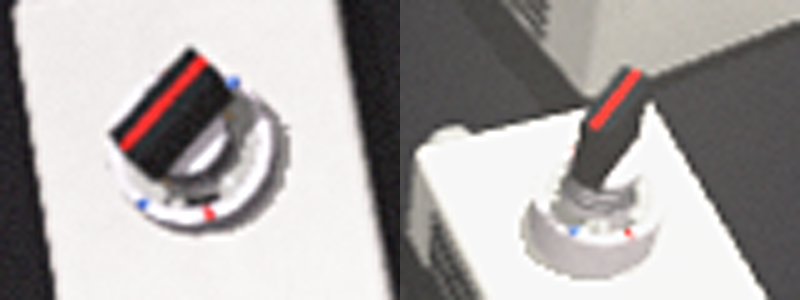

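View pics/scene6.png

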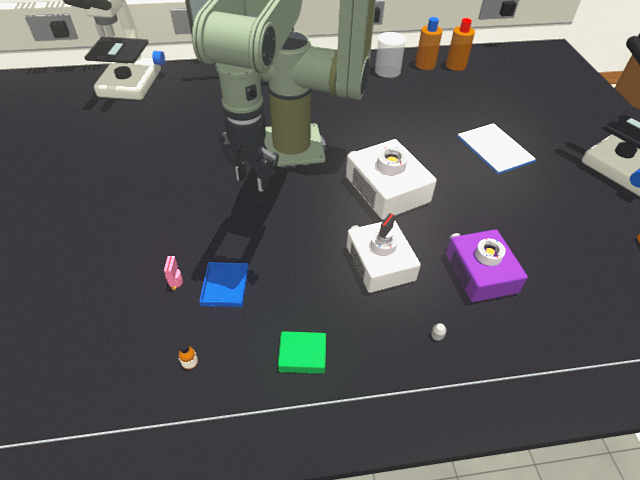

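The lamp stands in the small white source's socket (scene (388,219), top (252,230)):
- **Position:** the red line's centre is directly over the mouth, so the lamp is upright.
- **Height:** its top is at ≈168 mm, as expected for 16 mm depth.
- **Turn:** its yaw of -0.734 is 0.99 rad clockwise of the slots.

The bystanders are unmoved.

```bash
python3 - <<'E'
from h import *
ctrl.finish_job()
E
```

```text
the job is handed in; nothing more can be done
```

The lamp from the blue tray is locked upright in the socket of the smaller white source, and the job was handed in at about 28 s of the 67 s allowed. I lined the lugs up with the slots using the red dots and pressed to about 20 mm below the mouth. I then turned it clockwise about 1.0 rad until I felt the stop, and followed the spring up into the lock.

**Checks that agreed:**
- **Depth:** the lamp rose to 15.9 mm below the mouth (16 wanted) and held there under a pull of about 9 N.
- **After release:** it stays centred over the mouth and 0.99 rad clockwise of the slots. The bystanders look unmoved.
- **Forces:** the spring pressed with about 9 N. The stop was felt at 0.54 N m, about 25 N at the lugs, so I estimate the total on the socket stayed well under 60 N.

**Checks that disagreed or were odd:**
- **Height of the top:** triangulation gave 166.8 mm, and depth gave 168.0 and 168.9 mm, against 168 expected. Triangulation also read about 2 mm low for the lamp in the tray.
- **Sideways force:** about 5 N built up during the lift while I was still gripping, and it went away when I let go. The fingers shifted about 2.5 mm as they opened.

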